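# Lock a tip box into the spring-button cradle

### The job

Set the green tip box down in the open bay of the cradle, its long side along the rail, and let go of it. Then press the red spring button flush and slide the navy sleeve with its jaw towards the box until the button pops up in the very next hole, so that the box is held between the jaws; push no harder on the cradle than a thumb would (30 N at most), and leave everything else on the bench where it is.

Things in the scene. Friction and masses are not known exactly. Their poses are not given: they have to be found in the camera images.
- cradle: Box cradle bolted to the bench; base plate 110 (its x) x 360 (y) x 8 mm, origin at bench height; +y runs from rail post to bay. Along y at the start, mm: grey post -203..-183; navy sleeve -170..-39 (49 wide with side bars, top 44 above bench, wall 3); moving aluminium jaw, its bay face at -30..0 (80 wide, 44 tall); open bay, floor z = 8, no side walls; grey fixed jaw 143..153 (90 wide, 38 tall).
- bay (a point): A good place for the box: on the bay floor, in mid-width, at y = 72 mm of the cradle (axes as the cradle's), where the 90 mm box clears the jaws by 26 mm and more before the sleeve is moved; the closing jaw then pushes it along to the fixed jaw
- sleeve (a joint): Travel of sleeve and jaw along cradle +y, m: 0 (1 mm play) at the start, button in the first hole. The next hole, 19 mm like the first, lies to its -y side in an aluminium strip, one piece with the jaw and fixed to the sleeve anew each time: reached after 49 to 79 mm, not measured, to be felt; jaws then 94 mm apart. Play in a hole 1.5 mm each way. Sliding takes 3 N, up to 9 N over the button.
- pin (a joint): Press depth of the red spring button, m: 0 = out, 5 mm proud of the sleeve top; 0.005 flush; 0.008 below the wall; 0.009 bottom. Spring 3 N plus 0.5 N per mm. Pressed flush, its dome lets the sleeve ride over it under a 6 to 15 N sideways push; higher up it locks. Once covered it stays down, and pops up by itself in the next hole and stops the sleeve.
- pin_top (a point): Top of the red domed spring button, 16 mm across, on the inner tube, at x = 0, y = -60 mm of the cradle. It does not move with the sleeve. It is 49 mm above the bench when out. Axes as the cradle's.
- ledge_face (a point): Yellow thumb ledge standing on the sleeve, 36 mm wide, 8 mm thick along y, 18 mm tall (44 to 62 mm above the bench). The point is the middle of its face towards the button, 12 mm to the +y side of the first hole's centre; fingertips that come down on the button beside this face press it and push the sleeve to +y at once. Moves with the sleeve.
- tipbox: Green tip box with clear upper part and white tip ends, 50 mm (its x) x 90 mm (its y), 41 mm to the top of its solid body (tip ends to 47 mm), about 150 g; origin under its centre. The lower 30 mm are 50 mm wide, the upper part 47 mm.
- bluebox: a blue tip box of the same size as the green one, the wrong one; leave it alone; origin under its centre
- jar: white sample jar with red lid, 48 mm across, 55 mm tall; leave it alone; origin under its centre
- bottle: clear bottle with blue cap, 66 mm across, 150 mm tall; leave it alone; origin under its centre
- tube: stubby clear tube with green cap standing up, 30 mm across, 90 mm tall; leave it alone; origin under its centre
- timer: white bench timer, 35 x 65 x 50 mm; leave it alone; origin under its centre
- plate: white well plate, 85 x 127 x 14 mm; leave it alone; origin under its centre
There are look-alikes about, which are no part of the job. Leave any black or purple look-alike of the tipbox alone.

How it is judged (in metres and radians):
On the way, in this order (a step that is already met when the one before it is completed fails the run):
1. the green box stands in the open bay, along the rail, let go (x of tipbox in the frame of cradle between -0.012 and 0.012 m and z of tipbox in the frame of cradle between 0.005 and 0.011 m and y of tipbox in the frame of cradle between 0.035 and 0.106 m and angle between the y axis of tipbox and the y axis of cradle, either way round below 0.15 rad and angle between tipbox's own z axis and vertical below 0.06 rad and value of joint sleeve below 0.003 m and contact force between each of the arm, the fingers and tipbox below 0.05 N), for 0.2 s.
2. the button is pressed below the wall and the sleeve has slid over it (value of joint pin above 0.0065 m and value of joint sleeve above 0.006 m), for 0.02 s.
3. the button has popped up in the next hole (value of joint sleeve between 0.0465 and 0.0815 m and value of joint pin below 0.0015 m), for 0.2 s.
At the end, for the whole second after the job is handed in: The sleeve has travelled 46.5 to 81.5 mm and is caught in its next hole, with the button out to within 1.5 mm of its full height; the green box is at rest, let go, flat on the bay floor between the jaws, within 12 mm of mid-width and 0.15 rad of the rail's direction (all of step 3 and x of tipbox in the frame of cradle between -0.012 and 0.012 m and z of tipbox in the frame of cradle between 0.005 and 0.011 m and y of tipbox in the frame of cradle between 0.035 and 0.106 m and angle between the y axis of tipbox and the y axis of cradle, either way round below 0.15 rad and angle between tipbox's own z axis and vertical below 0.06 rad and linear speed of tipbox below 0.02 m/s); the robot touches nothing.
It fails at once if the robot pushes on the cradle, its sleeve or its button with more than 30 N (contact force between any of the arm, the fingers and cradle above 30 N).
It fails at once if the green box is slammed against the cradle with more than 60 N (contact force between tipbox and cradle above 60 N).
It fails at once if the green box is tipped by more than 0.5 rad (angle between tipbox's own z axis and vertical above 0.5 rad).
It fails at once if another thing on the bench is moved by more than 20 mm (distance of any of bluebox, jar, bottle, tube, timer, plate from where it was at the start of the episode above 0.02 m).
It also fails if it takes over 53 s, if anything falls off the work surface, if the arm or the gripper's body presses on something with over 40 N, if the wrist force passes 120 N, or if a joint passes its speed limit or range.

### The arm

A 6-joint arm with a two-finger parallel gripper is mounted at the origin on the work surface. World frame = base frame: x ahead of the robot, y to its left, z up, the work surface at z = 0. Lengths are in m, angles in degrees, forces in N, time in s.
With the tool pointing down it reaches from about 0.375 to 0.925 m from the base axis. Payload 5.7 kg.
Tool frame: the origin (TCP) lies between the finger pads; the fingertips stand 17 mm ahead of it and the grasp point (between the pads) lies 2 mm behind it; z points along the fingers, y is the line along which they close (so a half turn about z gives the same grasp; the last joint's range is limited). The gripper opens to 88 mm and grips with 3 to 60 N. Pads are 20 mm wide; open, the fingers measure 115 mm over their backs; the gripper's body (75 mm by 178 mm) begins 61 mm behind the grasp point.
Start: joints at [-78.1, 20.558, 86.54, -0, 72.909, -6.595], TCP at [0.19, -0.569, 0.24] pointing down, gripper open.
Joint ranges: [-170.27, 170.27], [-57.76, 135], [12.27, 136.19], [-55.21, 235.2], [11.17, 155.16], [-170.74, 170.74]. Speed limits (degrees/s): [136.94, 136.94, 180, 180, 180, 180].

### API

Orientations are given as [roll, pitch, yaw] about the fixed x, y, z axes, in that order (R = Rz(yaw) Ry(pitch) Rx(roll)).
In Python, from bench import arm gives the robot as it stands. The module is installed in compiled form; this text tells all that it offers.
- The arm moves only by the tool carry_out, never from a script. Its argument "commands" is a list of rows, each a list of 5 numbers: the gripper's target within -1 to 1 (fully open at 1, half-way at 0, shut at -1), then the shift along the tool's x, y, z in mm, then the turn about the tool's z in degrees. A call has 1 to 5 rows; each row is the pose to reach, as a shift and turn from the pose commanded when the call began, along the tool's axes at that moment; what a row does not reach only later rows make up. A row lasts 1/10 s, in which the tool goes at most 50 mm and 8.59 degrees, less where a joint would pass 70% of its speed; a pose out of reach is approached as far as the arm can. A call with a gripper value outside its range is refused whole. The fingers move at their own pace and stop on an object; "grip_force" is the grip in N (left out, the last holds). Time passes only in rows, so rows that repeat a pose let the fingers close. It gives the time, the measured TCP pose, the force, the opening and the grip force at its end, in the units of the state.
- arm.observe(): the state, without advancing time (a new reading comes with each control period).
- arm.camera(name): name is "side" or "top"; returns a dict with "image" (400x640x3 uint8, red, green, blue), "intrinsics" (3x3 intrinsics, pixels), "world_to_cam" (4x4, takes a point from world to camera coordinates). Camera axes: x right, y down, z forward; pixel columns grow to the right and rows downward; lengths in m; the calibration is good to about 2 mm. A picture is of the moment at which its call begins. There is no depth.
- arm.hand_in(): hands the job in; it is judged then, once.
Trained networks look in a picture, given as the dict that the camera call returned (one of the last four; its "shot" number tells which), for a name from the list of things; names that differ only in an ending like _2 or _b are one class to them, and where a whole thing is asked for, a point or a joint stands for the part that bears it (a point fixed in the world has none). Each returns a list of dicts, best first, with "p" (0 to 1); they miss things now and then, are a little off and sometimes report something else, mostly with a low value. They report only what shows in the picture. A call takes as long as a camera call. They do not tell look-alikes from the thing itself.
- arm.boxes_of(picture, thing): "box" ([left, top, right, bottom] as shares, 0 to 1, of the picture: columns of its width, rows of its height, round what is visible of it).
- arm.mark_of(picture, thing): "position" ([column, row] as shares, 0 to 1, of the picture: columns of its width, rows of its height: a listed point, or the origin of a listed thing).
The state is a dict: "t": time; "joint_positions": joint angles; "qd": joint speeds; "joint_efforts": joint torques, N m; "eef_pos": TCP position; "tool_rot": TCP orientation; "wrist_force": force on the tool from outside, world axes, zero at the start; "wrist_torque": the same for the moment, N m; "gripper_width": finger opening in m; "gripper_force": force on a finger pad.
Only numpy, scipy, OpenCV 4.12 (cv2) and the standard library are available. Lean on these libraries where they do the work, as an engineer would, in place of code of your own. Each camera call takes 0.05 s, during which the arm holds its last target. There are 200 camera calls.

## Working session

There is one attempt and no reset: what is moved stays moved. The work goes in short steps, Python scripts to look and compute and a tool call to move; the robot and the scene stay as the last step left them, time stands still between calls to the robot, and variables do not carry over. Pictures are saved under pics/ and viewed, at most 12 in all, crops included, and the job is handed in when it is done.

Besides the shell and the picture viewer there is one more tool, called as name([rows], argument=value, ...), one row to a line, values as JSON. carry_out: Moves the arm, as the interface text tells. Its arguments: {"type":"object","properties":{"commands":{"type":"array","items":{"type":"array","items":{"type":"number"}}},"grip_force":{"type":"number"}},"required":["commands"]}

```bash
mkdir -p pics; cat > h.py <<'E'
import numpy as np, cv2
from bench import arm
def ray(c,pos):
    h,w=c["image"].shape[:2]; K=np.array(c["intrinsics"]);T=np.array(c["world_to_cam"])
    p=np.array([pos[0]*w,pos[1]*h,1.]); d=T[:3,:3].T@np.linalg.solve(K,p); o=-T[:3,:3].T@T[:3,3]
    return o,d
def atz(c,pos,z):
    o,d=ray(c,pos); return o+d*(z-o[2])/d[2]
def proj(c,P):
    T=np.array(c["world_to_cam"]);q=np.array(c["intrinsics"])@(T[:3,:3]@np.array(P)+T[:3,3]); return q[:2]/q[2]
def save(c,n,crop=None,s=1):
    im=c["image"][:,:,::-1]
    if crop: im=im[crop[1]:crop[3],crop[0]:crop[2]]
    cv2.imwrite("pics/"+n+".png",cv2.resize(im,None,fx=s,fy=s,interpolation=cv2.INTER_CUBIC))
E
python3 - <<'E'
from h import *
print(arm.observe())
zs=dict(cradle=0,pin_top=.049,ledge_face=.053,tipbox=0,bluebox=0,jar=0,bottle=0,tube=0,timer=0,plate=0,bay=.008)
ims=[]
for n in("top","side"):
    c=arm.camera(n); save(c,n); 
    T=c["world_to_cam"];print(n,(-T[:3,:3].T@T[:3,3]).round(3))
    for k,z in zs.items():
        print(k,[(round(m["p"],2),(np.array(m["position"])*[640,400]).round(),atz(c,m["position"],z).round(3)[:2]) for m in arm.mark_of(c,k)[:4]])
E
```

```text
{'t': 0.0, 'joint_positions': array([-7.80981033e+01,  2.05980045e+01,  8.65957927e+01, -1.14114583e-03,
        7.29088980e+01, -6.59427373e+00]), 'qd': array([ 0.00598304,  0.00979181, -0.03752943,  0.0013659 , -0.00305133,
        0.01526212]), 'joint_efforts': array([-3.24645123e-03, -5.15377700e+01, -2.70727766e+01,  6.71709166e-02,
        3.46435443e-02, -1.31057673e-04]), 'eef_pos': array([ 0.19020387, -0.56838527,  0.23883006]), 'tool_rot': array([-1.79897859e+02, -1.07103645e-02,  1.84964972e+01]), 'wrist_force': array([ 0.36428037,  0.56969539, -0.34779675]), 'wrist_torque': array([-0.03686356,  0.00820985, -0.01085112]), 'gripper_force': 0.0, 'gripper_width': 0.0875594353041468}
top [0.416 0.047 1.198]
cradle [(0.85, array([359., 188.]), array([ 0.575, -0.077]))]
pin_top [(0.39, array([381., 186.]), array([ 0.575, -0.136]))]
ledge_face [(0.69, array([376., 184.]), array([ 0.579, -0.12 ]))]
tipbox [(0.84, array([242., 270.]), array([0.321, 0.275])), (0.61, array([232., 230.]), array([0.442, 0.309])), (0.61, array([246., 193.]), array([0.553, 0.27 ])), (0.51, array([367., 1
[... 859 characters left out ...]
ray([0.319, 0.268])), (0.75, array([335., 266.]), array([0.437, 0.147]))]
bluebox [(0.64, array([195., 297.]), array([0.685, 0.352]))]
jar [(0.65, array([207., 249.]), array([0.75 , 0.207])), (0.61, array([231., 221.]), array([0.755, 0.088]))]
bottle [(0.79, array([308., 145.]), array([ 0.728, -0.384]))]
tube [(0.8, array([234., 221.]), array([0.746, 0.083])), (0.6, array([321., 177.]), array([ 0.612, -0.208]))]
timer [(0.87, array([263., 180.]), array([ 0.767, -0.124]))]
plate [(0.73, array([293., 384.]), array([0.403, 0.462]))]
bay [(0.63, array([308., 214.]), array([ 0.573, -0.009])), (0.57, array([198., 297.]), array([0.674, 0.355])), (0.35, array([266., 182.]), array([ 0.749, -0.11 ]))]
```

View pics/top.png

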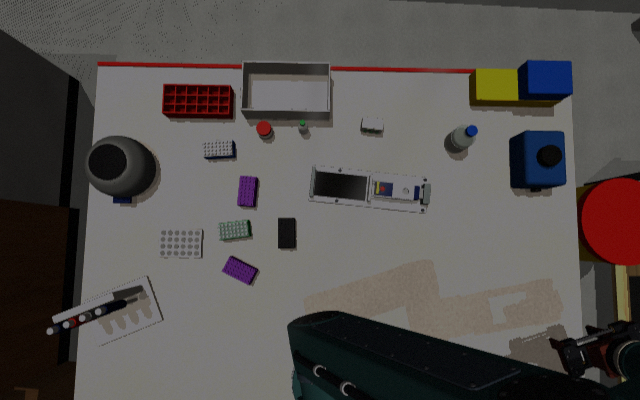

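View pics/side.png

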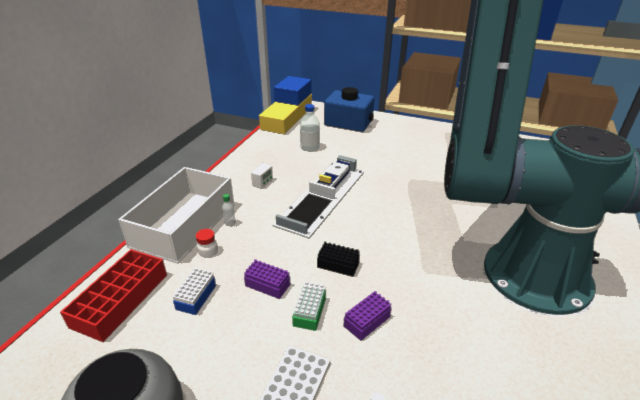

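Top view: the candidates for the tip box are green at (235,230), purple at (247,191) and (240,270), black at (287,233) and blue at (219,150). I choose green; in the side view it is at (309,305). The cradle runs from (310,185) to (430,195), with its sleeve to the right, so its +y points left in the picture.

```bash
python3 - <<'E'
from h import *
c=arm.camera("top")
a=cv2.resize(c["image"][205:255,205:305][:,:,::-1],None,fx=7,fy=7,interpolation=cv2.INTER_CUBIC)
b=cv2.resize(c["image"][160:218,300:440][:,:,::-1],None,fx=5,fy=5,interpolation=cv2.INTER_CUBIC)
W=700
b=cv2.resize(b,(W,290)); a=cv2.resize(a,(560,280))
im=np.zeros((570,W,3),np.uint8); im[:280,:560]=a; im[280:]=b
cv2.imwrite("pics/crop.png",im)
# green segmentation
hsv=cv2.cvtColor(c["image"],cv2.COLOR_RGB2HSV)
for n,cc in(("top",c),("side",arm.camera("side"))):
    hsv=cv2.cvtColor(cc["image"],cv2.COLOR_RGB2HSV)
    m=cv2.inRange(hsv,(40,40,25),(88,255,255))
    k,l,s,ce=cv2.connectedComponentsWithStats(cv2.morphologyEx(m,cv2.MORPH_CLOSE,np.ones((5,5))))
    for i in range(1,k):
        if s[i,4]>60 and (n=="top" or s[i,0]<430):
            pts=np.argwhere(l==i)[:,::-1].astype(np.float32)
            z=.035
            Pw=np.array([atz(cc,(p[0]+.5)/np.array([640,400])[0] if 0 else (p+.5)/[640,400],z)[:2] for p in pts])
            print(n,s[i],cv2.minAreaRect((Pw*1000).astype(np.float32)))
for n in ["tipbox","cradle"]:
    print([(b["p"],np.array(b["box"])*[640,400,640,400]) for b in arm.boxes_of(c,n)])
E
```

```text
top [218 220  34  21 543] ((439.78961181640625, 292.31646728515625), (51.39345932006836, 93.4908676147461), 7.9515533447265625)
top [288 324  28  27 319] ((139.41842651367188, 90.35064697265625), (72.22409057617188, 71.87776184082031), 11.00471305847168)
top [293 378  43  22 426] ((-6.778402328491211, 51.53866958618164), (57.166934967041016, 119.60919952392578), 0.475946843624115)
side [292 290  34  41 466] ((431.89544677734375, 314.04180908203125), (54.02753829956055, 106.43768310546875), 8.265463829040527)
[(0.85, array([236.992, 176.   , 258.688, 208.6  ])), (0.82, array([277.824, 218.4  , 295.872, 249.6  ])), (0.75, array([218.176, 223.4  , 247.296, 239.92 ])), (0.73, array([223.488, 258.2  , 257.088, 286.88 ])), (0.38, array([309.184, 165.12 , 431.616, 217.8  ]))]
[(0.67, array([306.112, 165.4  , 428.48 , 214.32 ]))]
```

View pics/crop.png

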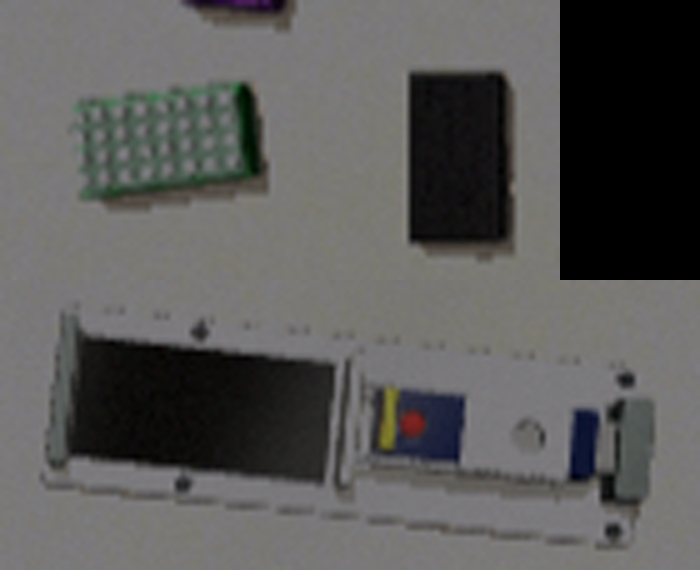

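The crop confirms the green box (white tip ends, long side roughly level in the picture). The bay lies left of the jaw, the yellow ledge is at about (377,187), the red button at (383,189) and the next hole at (405,191).

```bash
python3 - <<'E'
from h import *
from scipy.optimize import least_squares
ob=[]
for n in("top","side"):
    c=arm.camera(n); hsv=cv2.cvtColor(c["image"],cv2.COLOR_RGB2HSV)
    roi=np.zeros((400,640),np.uint8); 
    if n=="top": roi[165:216,306:432]=1
    else: roi[150:235,275:365]=1
    for nm,P,r in(("red",(0,-.060,.048),[(0,110,60),(8,255,255)]),("yel",(0,-.044,.060),[(18,110,60),(34,255,255)])):
        m=cv2.inRange(hsv,*r)*roi; w=np.argwhere(m>0)
        print(n,nm,len(w),w.mean(0)[::-1] if len(w) else 0, proj)
        if len(w)>2 and not(n=="side" and nm=="red"): ob.append((c,P,w.mean(0)[::-1]+.5,1.))
    if n=="top":
        f=lambda u,v:np.array([300+u/5,160+(v-280)/5])
        # base corners y: [-.205,.155] approx -> solved with free offset
        for P,uv in(((.055,1,.008),(70,305)),((-.055,1,.008),(42,487)),((-.055,-1,.008),(630,545)),((.055,-1,.008),(640,365)),((0,.148,.038),(62,390))):
            ob.append((c,P,f(*uv),.7))
def pw(p,P):
    x,y,z=P
    if abs(y)==1: y=p[3]+.18*y
    s,co=np.sin(p[2]),np.cos(p[2]); return (p[0]+co*x-s*y,p[1]+s*x+co*y,z)
fn=lambda p:np.concatenate([w*(proj(c,pw(p,P))-uv) for c,P,uv,w in ob])
best=min((least_squares(fn,[.575,-.077,a,-.025],loss="soft_l1") for a in(-.1,.1,)),key=lambda r:r.cost)
p=best.x; print(p[:2],np.degrees(p[2]),p[3],best.fun.reshape(-1,2).round(1).tolist())
for n,P in dict(pin=(0,-.06,.049),led=(0,-.048,.053),bay=(0,.072,.008)).items(): print(n,np.round(pw(p,P),4))
ctop=ob[0][0]
h=atz(ctop,f(528,435)/[640,400],.043); print("hole",h, np.hypot(*(h-pw(p,(0,-.06,.043)))[:2]))
# green box via mark + top/side
for n in("top","side"):
    c=arm.camera(n); hsv=cv2.cvtColor(c["image"],cv2.COLOR_RGB2HSV)
for m in arm.mark_of(ctop,"tipbox"): print(atz(ctop,m["position"],0).round(3))
E
```

```text
top red 19 [382.         188.21052632] <function proj at 0x7f13c7a8d080>
top yel 33 [377.27272727 187.72727273] <function proj at 0x7f13c7a8d080>
side red 0 0 <function proj at 0x7f13c7a8d080>
side yel 73 [325.         178.30136986] <function proj at 0x7f13c7a8d080>
[ 0.57185332 -0.0798422 ] -5.026527351936868 -0.02521077270968113 [[-0.1, 0.2], [-0.1, -0.4], [-1.3, 0.5], [0.0, -0.1], [0.1, 0.3], [0.6, 0.6], [-0.0, 0.1], [-0.6, -2.1]]
pin [ 0.5666 -0.1396  0.049 ]
led [ 0.5676 -0.1277  0.053 ]
bay [ 0.5782 -0.0081  0.008 ]
hole [ 0.56224691 -0.20929389  0.043     ] 0.06981804244924153
[0.44 0.3  0.  ]
[0.324 0.274 0.   ]
[0.436 0.143 0.   ]
```

```bash
cat > plan.py <<'E'
import sys,numpy as np
from h import arm
# args: x y z yaw triples of waypoints "x,y,z,yaw" in m, deg ; prints 5-row call endpoints (tool shift mm, turn deg)
s=arm.observe(); p=s["eef_pos"]; yaw=s["tool_rot"][2]
print("now",s["t"],p.round(4),s["tool_rot"].round(2),s["wrist_force"].round(1),s["gripper_width"])
for a in sys.argv[1:]:
    g=np.array([float(v) for v in a.split(",")]); d=g[:3]-p; dy=(g[3]-yaw+180)%360-180
    n=int(np.ceil(max(np.linalg.norm(d)/.045,abs(dy)/8))); 
    print("->",a,"rows",n)
    k=0
    while k<n:
        m=min(5,n-k); f=m/n; y=np.radians(yaw); dd=d*f*1000
        print(" ",m,"rows end", np.round([dd@[np.cos(y),np.sin(y),0],dd@[np.sin(y),-np.cos(y),0],-dd[2],-dy*f],1))
        yaw+=dy*f;k+=m
    p=g[:3]
E
python3 plan.py .55,-.15,.24,45 .439,.297,.15,98
```

```text
now 1.65 [ 0.1903 -0.569   0.2396] [-179.99   -0.     18.49] [0.6 0.5 0.2] 0.08755679965217704
-> .55,-.15,.24,45 rows 13
  5 rows end [ 182.3 -108.9   -0.2  -10.2]
  5 rows end [198.7 -75.   -0.2 -10.2]
  3 rows end [ 1.253e+02 -2.320e+01 -1.000e-01 -6.100e+00]
-> .439,.297,.15,98 rows 11
  5 rows end [ 108.  -179.3   40.9  -24.1]
  5 rows end [ 171.8 -119.6   40.9  -24.1]
  1 rows end [41.1 -7.8  8.2 -4.8]
```

carry_out([
  [1, 36, -22, 0, -2],
  [1, 73, -44, 0, -4],
  [1, 109, -65, 0, -6],
  [1, 146, -87, 0, -8],
  [1, 182, -109, 0, -10],
])

```text
t: 2.15
eef_pos: [0.3292, -0.4066, 0.2398]
tool_rot: [180.0, -0.0, 28.6]
wrist_force: [0.3, -0.5, -0.1]
gripper_width: 0.0876
gripper_force: 0.0
```

carry_out([
  [1, 40, -15, 0, -2],
  [1, 80, -30, 0, -4],
  [1, 119, -45, 0, -6],
  [1, 159, -60, 0, -8],
  [1, 199, -75, 0, -10],
])

```text
t: 2.65
eef_pos: [0.4685, -0.2456, 0.2399]
tool_rot: [180.0, -0.0, 38.6]
wrist_force: [0.3, -0.7, 0.2]
gripper_width: 0.0875
gripper_force: 0.0
```

carry_out([
  [1, 42, -8, 0, -2],
  [1, 83, -15, 0, -4],
  [1, 125, -23, 0, -6],
])

```text
t: 2.95
eef_pos: [0.552, -0.1498, 0.2398]
tool_rot: [180.0, -0.0, 44.6]
wrist_force: [0.9, -0.8, -0.5]
gripper_width: 0.0877
gripper_force: 0.0
```

carry_out([
  [0.6, 22, -36, 8, -5],
  [0.6, 43, -72, 16, -10],
  [0.6, 65, -108, 24, -14],
  [0.6, 86, -143, 33, -19],
  [0.6, 108, -179, 41, -24],
])

```text
t: 3.45
eef_pos: [0.5021, 0.0536, 0.1985]
tool_rot: [180.0, -0.0, 68.7]
wrist_force: [1.0, 0.4, 0.5]
gripper_width: 0.0702
gripper_force: 0.0
```

carry_out([
  [0.6, 34, -24, 8, -5],
  [0.6, 69, -48, 16, -10],
  [0.6, 103, -72, 24, -14],
  [0.6, 137, -96, 33, -19],
  [0.6, 172, -120, 41, -24],
])

```text
t: 3.95
eef_pos: [0.4534, 0.2578, 0.1575]
tool_rot: [180.0, -0.0, 92.7]
wrist_force: [0.8, 0.2, 0.7]
gripper_width: 0.0702
gripper_force: 0.0
```

```bash
python3 plan.py .439,.297,.10,98 .439,.297,.026,98; python3 - <<'E'
from h import *
a=arm.camera("side");save(a,"s2",(230,200,430,350),4)
E
```

```text
now 3.95 [0.4534 0.2578 0.1575] [ 1.7997e+02 -1.0000e-02  9.2690e+01] [0.8 0.2 0.7] 0.07023638702970567
-> .439,.297,.10,98 rows 2
  2 rows end [ 39.9 -12.6  57.5  -5.3]
-> .439,.297,.026,98 rows 2
  2 rows end [ 0.  0. 74. -0.]
```

carry_out([
  [0.6, 20, -6, 28, -3],
  [0.6, 40, -13, 57, -5],
  [0.6, 40, -13, 57, -5],
])

```text
t: 4.3
eef_pos: [0.4362, 0.296, 0.0978]
tool_rot: [-179.7, 0.1, 97.6]
wrist_force: [-0.4, -1.2, -0.2]
gripper_width: 0.0701
gripper_force: 0.0
```

```bash
python3 - <<'E'
from h import *
ims=[]
for n in("top","side"):
    c=arm.camera(n)
    for P in((.439,.297,.045),):
        u,v=proj(c,P)
    im=c["image"][:,:,::-1].copy()
    # predicted box top outline
    y=np.radians(8);R=np.array([[np.cos(y),-np.sin(y)],[np.sin(y),np.cos(y)]])
    q=[proj(c,[*(np.array([.439,.297])+R@[a,b]),.0]) for a,b in((-.025,-.045),(.025,-.045),(.025,.045),(-.025,.045))]
    big=cv2.resize(im,None,fx=5,fy=5,interpolation=cv2.INTER_CUBIC)
    cv2.polylines(big,[np.int32(np.array(q)*5)],True,(0,0,255),1)
    q=[proj(c,[*(np.array([.439,.297])+R@[a,b]),.041]) for a,b in((-.025,-.045),(.025,-.045),(.025,.045),(-.025,.045))]
    cv2.polylines(big,[np.int32(np.array(q)*5)],True,(0,255,255),1)
    U,V=int(u*5),int(v*5); cr=big[max(0,V-250):V+250,U-200:U+200]; ims.append(cv2.resize(cr,(400,500)))
cv2.imwrite("pics/o.png",np.hstack(ims))
E
```

```text
(no output)
```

View pics/o.png

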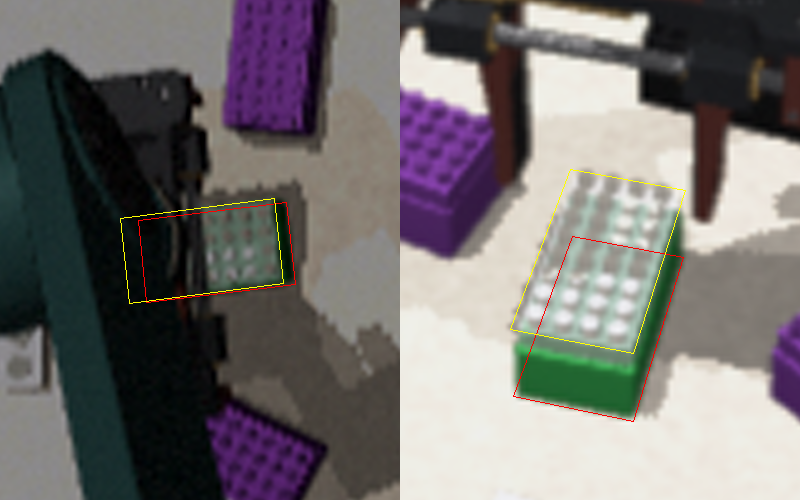

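The overlay outlines match the green box in both views to about 2 mm: its base is at about (575,330) in the side half, with the fingers on either side of it. Descending.

carry_out([
  [0.6, 0, 2, 36, 0],
  [0.6, 0, 2, 60, 0],
  [0.6, 0, 2, 72, 0],
  [0.6, 0, 2, 72, 0],
], grip_force=20)

```text
t: 4.8
eef_pos: [0.4413, 0.2949, 0.0284]
tool_rot: [-179.9, 0.0, 97.4]
wrist_force: [-0.3, -0.8, -0.4]
gripper_width: 0.0699
gripper_force: 0.0
```

carry_out([
  [-0.3, 0, 0, 0, 0],
  [-0.3, 0, 0, 0, 0],
  [-0.3, 0, 0, 0, 0],
  [-0.3, 0, 0, 0, 0],
], grip_force=20)

```text
t: 5.2
eef_pos: [0.4419, 0.2962, 0.0299]
tool_rot: [179.9, -0.0, 97.5]
wrist_force: [0.8, -0.8, 7.1]
gripper_width: 0.05
gripper_force: 20.0
```

carry_out([
  [-0.3, 0, 0, -15, 0],
  [-0.3, 0, 0, -45, 0],
  [-0.3, 0, 0, -84, 0],
  [-0.3, 0, 0, -84, 0],
])

```text
t: 5.6
eef_pos: [0.4442, 0.2975, 0.1172]
tool_rot: [179.5, -0.2, 97.5]
wrist_force: [0.5, 0.5, -1.5]
gripper_width: 0.05
gripper_force: 20.0
```

```bash
python3 plan.py .578,-.007,.12,85 .578,-.007,.036,85; python3 - <<'E'
from h import *
c=arm.camera("side"); s=arm.observe();u,v=map(int,proj(c,s["eef_pos"]));save(c,"held",(u-75,v-70,u+75,v+70),4)
E
```

```text
now 5.6 [0.4442 0.2975 0.1172] [ 1.7953e+02 -1.7000e-01  9.7510e+01] [ 0.5  0.5 -1.5] 0.04996068386974143
-> .578,-.007,.12,85 rows 8
  5 rows end [-199.6   58.    -1.7    7.8]
  3 rows end [-113.9   50.8   -1.     4.7]
-> .578,-.007,.036,85 rows 2
  2 rows end [ 0.  0. 84. -0.]
```

View pics/held.png

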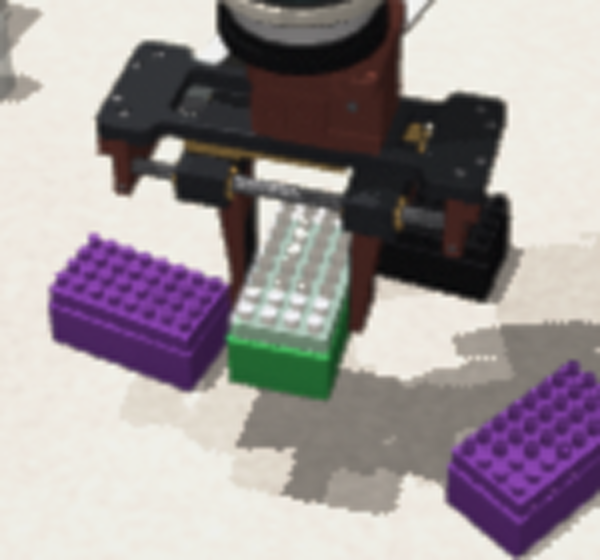

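The box is held level between the fingers, at (290,310) in the crop, clear of its neighbours. Carrying it to the bay.

carry_out([
  [-0.3, -40, 12, 0, 1.6],
  [-0.3, -80, 23, 0, 3.2],
  [-0.3, -120, 35, -1, 4.8],
  [-0.3, -160, 46, -1, 6.4],
  [-0.3, -200, 58, -2, 8],
])

```text
t: 6.15
eef_pos: [0.5239, 0.1035, 0.1132]
tool_rot: [-179.8, 0.0, 89.4]
wrist_force: [0.6, 0.9, -2.2]
gripper_width: 0.0499
gripper_force: 20.0
```

carry_out([
  [-0.3, -38, 17, 0, 1.5],
  [-0.3, -76, 34, 0, 3],
  [-0.3, -114, 51, 0, 4.5],
  [-0.3, -114, 51, 0, 4.5],
])

```text
t: 6.55
eef_pos: [0.5769, -0.0139, 0.1135]
tool_rot: [179.9, 0.1, 84.7]
wrist_force: [-0.6, 1.0, -1.3]
gripper_width: 0.0498
gripper_force: 20.0
```

```bash
python3 plan.py .578,-.007,.045,85 .578,-.007,.038,85
```

```text
now 6.55 [ 0.5769 -0.0139  0.1135] [1.7992e+02 8.0000e-02 8.4740e+01] [-0.6  1.  -1.3] 0.04984611556926384
-> .578,-.007,.045,85 rows 2
  2 rows end [ 6.9  0.4 68.5 -0.3]
-> .578,-.007,.038,85 rows 1
  1 rows end [ 0.  0.  7. -0.]
```

carry_out([
  [-0.3, 4, 1, 30, 0],
  [-0.3, 7, 1, 55, 0],
  [-0.3, 7, 1, 66, 0],
  [-0.3, 7, 1, 66, 0],
  [-0.3, 7, 1, 66, 0],
])

```text
t: 7.05
eef_pos: [0.5762, -0.0021, 0.0486]
tool_rot: [-180.0, -0.0, 85.0]
wrist_force: [0.1, -0.3, -1.2]
gripper_width: 0.0498
gripper_force: 20.0
```

```bash
python3 plan.py .578,-.007,.038,85; python3 - <<'E'
from h import *
c=arm.camera("side"); save(c,"place",(260,140,380,250),5)
E
```

```text
now 7.05 [ 0.5762 -0.0021  0.0486] [-1.7996e+02 -1.0000e-02  8.5020e+01] [ 0.1 -0.3 -1.2] 0.04983965724180338
-> .578,-.007,.038,85 rows 1
  1 rows end [-4.7  2.2 10.6  0. ]
```

View pics/place.png

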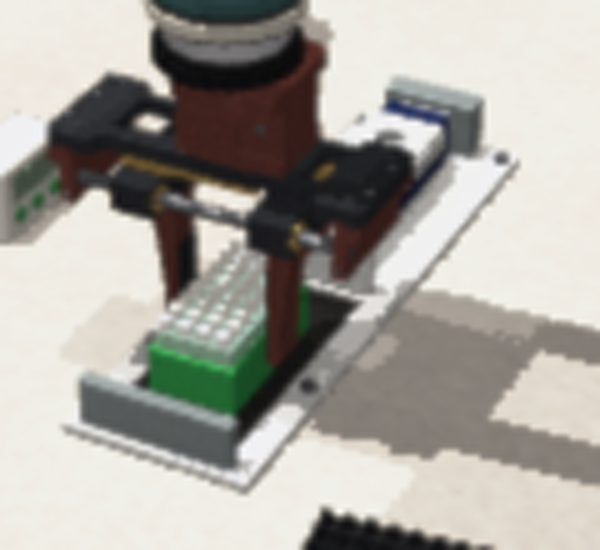

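The box hangs over the dark bay floor at (200,340) in the crop, lined up with the rail and clear of the fixed jaw. Lowering it gently.

carry_out([
  [-0.3, -2, 1, 4, 0],
  [-0.3, -3, 2, 7, 0],
  [-0.3, -4, 2, 9, 0],
  [-0.3, -4, 2, 10, 0],
  [-0.3, -4, 2, 10, 0],
])

```text
t: 7.6
eef_pos: [0.5779, -0.0067, 0.0386]
tool_rot: [-180.0, -0.0, 85.0]
wrist_force: [-0.3, 0.1, -1.4]
gripper_width: 0.0499
gripper_force: 20.0
```

carry_out([
  [-0.3, 0, 0, 1, 0],
  [-0.3, 0, 0, 1, 0],
])

```text
t: 7.8
eef_pos: [0.5782, -0.0066, 0.0379]
tool_rot: [180.0, -0.0, 85.0]
wrist_force: [-0.5, -0.0, 0.9]
gripper_width: 0.05
gripper_force: 20.0
```

carry_out([
  [0.2, 0, 0, 0, 0],
  [0.7, 0, 0, 0, 0],
  [0.7, 0, 0, 0, 0],
  [0.7, 0, 0, 0, 0],
])

```text
t: 8.2
eef_pos: [0.5781, -0.0066, 0.0377]
tool_rot: [180.0, -0.0, 85.0]
wrist_force: [0.1, -0.3, 0.1]
gripper_width: 0.0727
gripper_force: 0.0
```

carry_out([
  [0.7, 0, 0, -20, 0],
  [0.7, 0, 0, -50, 0],
  [0.7, 0, 0, -85, 0],
  [0, 0, 0, -85, 0],
])

```text
t: 8.6
eef_pos: [0.5814, -0.0069, 0.127]
tool_rot: [179.5, 0.0, 85.0]
wrist_force: [-0.1, 0.4, -0.2]
gripper_width: 0.0698
gripper_force: 0.0
```

```bash
python3 plan.py .5666,-.1396,.10,85 .5666,-.1396,.07,85; python3 - <<'E'
from h import *
ims=[]
for n,cr in(("side",(260,140,380,240)),):
    c=arm.camera(n); save(c,"rel",cr,5)
E
```

```text
now 8.6 [ 0.5814 -0.0069  0.127 ] [1.7953e+02 1.0000e-02 8.5000e+01] [-0.1  0.4 -0.2] 0.06977439933659658
-> .5666,-.1396,.10,85 rows 4
  4 rows end [-133.4   -3.1   27.     0. ]
-> .5666,-.1396,.07,85 rows 1
  1 rows end [ 0.  0. 30. -0.]
```

View pics/rel.png

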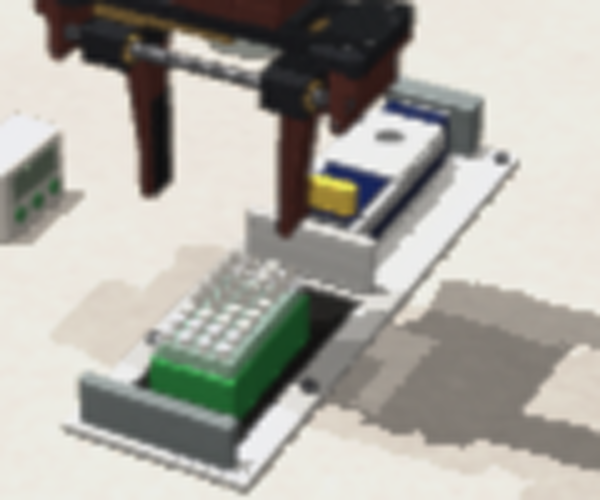

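The green box stands flat in the bay at (230,340), let go. The sleeve is untouched, with the ledge at (333,195). Now to the button with the fingers shut.

carry_out([
  [-1, -35, -1, 0, 0],
  [-1, -70, -2, 8, 0],
  [-1, -105, -3, 18, 0],
  [-1, -135, -3, 27, 0],
  [-1, -135, -3, 27, 0],
])

```text
t: 9.15
eef_pos: [0.5616, -0.1437, 0.0933]
tool_rot: [-179.8, 0.0, 84.8]
wrist_force: [0.0, -0.5, -0.4]
gripper_width: 0.0259
gripper_force: 0.0
```

carry_out([
  [-1, 0, 0, 0, 0],
  [-1, 0, 0, 0, 0],
  [-1, 0, 0, 0, 0],
])

```text
t: 9.45
eef_pos: [0.5633, -0.1397, 0.0956]
tool_rot: [-180.0, -0.0, 85.1]
wrist_force: [0.1, -0.6, -0.9]
gripper_width: 0.0026
gripper_force: 0.0
```

```bash
python3 plan.py .5664,-.1416,.073,85; python3 - <<'E'
from h import *
ims=[]
s=arm.observe(); 
c=arm.camera("side")
big=cv2.resize(c["image"][:,:,::-1],None,fx=6,fy=6,interpolation=cv2.INTER_CUBIC)
for P,col in(((.5664,-.1416,.044),(0,255,0)),((.5666,-.1396,.049),(0,0,255)),(s["eef_pos"]-[0,0,.017],(255,0,255))):
    u,v=proj(c,P); cv2.circle(big,(int(u*6),int(v*6)),3,col,-1)
u,v=proj(c,(.5666,-.1396,.049)); U,V=int(u*6),int(v*6); cv2.imwrite("pics/b.png",big[V-250:V+200,U-300:U+300])
E
```

```text
now 9.45 [ 0.5633 -0.1397  0.0956] [-1.7999e+02 -2.0000e-02  8.5070e+01] [ 0.1 -0.6 -0.9] 0.002565249245625064
-> .5664,-.1416,.073,85 rows 1
  1 rows end [-1.6  3.3 22.6  0.1]
```

View pics/b.png

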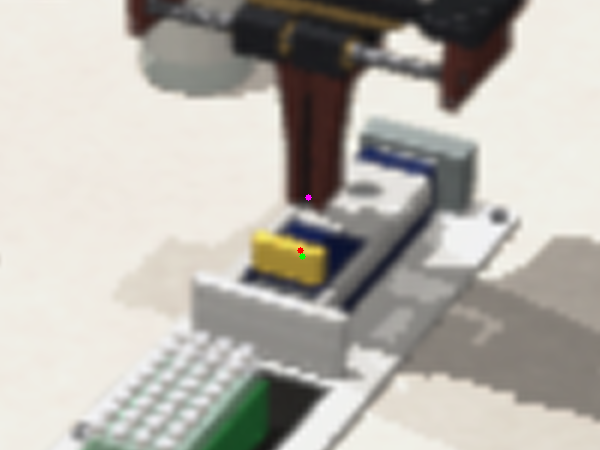

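The red button mark falls behind the ledge (290,255), and the finger tips (308,197) are above it and behind the ledge. Going down in small steps.

carry_out([
  [-1, -2, 2, 10, 0],
  [-1, -2, 2, 18, 0],
  [-1, -2, 2, 23, 0],
  [-1, -2, 2, 25, 0],
])

```text
t: 9.9
eef_pos: [0.5645, -0.1426, 0.0696]
tool_rot: [-179.9, -0.0, 85.0]
wrist_force: [-0.3, 0.1, 0.2]
gripper_width: 0.0001
gripper_force: 0.0
```

carry_out([
  [-1, 0, 0, 0, 0],
  [-1, 0, 0, 0, 0],
])

```text
t: 10.1
eef_pos: [0.5651, -0.143, 0.0706]
tool_rot: [-180.0, -0.0, 85.0]
wrist_force: [-0.4, -0.6, 0.0]
gripper_width: 0.0002
gripper_force: 0.0
```

carry_out([
  [-1, 1, 0, 2, 0],
  [-1, 1, 0, 4, 0],
  [-1, 1, 0, 6, 0],
  [-1, 1, 0, 6, 0],
])

```text
t: 10.5
eef_pos: [0.5654, -0.142, 0.0648]
tool_rot: [180.0, -0.0, 85.0]
wrist_force: [0.8, 0.6, 2.4]
gripper_width: 0.0005
gripper_force: 1.6
```

carry_out([
  [-1, 0, 0, 1, 0],
  [-1, 0, 0, 2, 0],
  [-1, 0, 0, 2, 0],
])

```text
t: 10.8
eef_pos: [0.5654, -0.142, 0.0628]
tool_rot: [180.0, -0.0, 85.0]
wrist_force: [0.0, 0.4, 4.3]
gripper_width: 0.0012
gripper_force: 2.1
```

carry_out([
  [-1, 0, 0, 1, 0],
  [-1, 0, 0, 2, 0],
  [-1, 0, 0, 2, 0],
])

```text
t: 11.1
eef_pos: [0.5654, -0.142, 0.0612]
tool_rot: [180.0, -0.0, 85.0]
wrist_force: [-2.3, 1.0, 8.8]
gripper_width: 0.0006
gripper_force: 4.4
```

carry_out([
  [-1, 1, 0, 0, 0],
  [-1, 2, 0, 0, 0],
  [-1, 3, 0, 0, 0],
  [-1, 3, 0, 0, 0],
])

```text
t: 11.5
eef_pos: [0.5659, -0.1404, 0.0612]
tool_rot: [179.9, 0.1, 85.0]
wrist_force: [-1.8, -4.3, 7.8]
gripper_width: 0.001
gripper_force: 3.7
```

carry_out([
  [-1, 1, 0, 0, 0],
  [-1, 2, 0, 0, 0],
  [-1, 2, 0, 0, 0],
])

```text
t: 11.8
eef_pos: [0.5662, -0.1385, 0.0612]
tool_rot: [179.9, 0.1, 85.0]
wrist_force: [-0.9, -4.2, 6.8]
gripper_width: 0.0008
gripper_force: 4.1
```

carry_out([
  [-1, 1, 0, 0, 0],
  [-1, 2, 0, 0, 0],
  [-1, 2, 0, 0, 0],
])

```text
t: 12.1
eef_pos: [0.5664, -0.1369, 0.0613]
tool_rot: [179.9, 0.2, 85.0]
wrist_force: [-1.7, -6.1, 6.2]
gripper_width: 0.0006
gripper_force: 4.5
```

carry_out([
  [-1, 1, 0, 0, 0],
  [-1, 2, 0, 0, 0],
  [-1, 2, 0, 0, 0],
])

```text
t: 12.4
eef_pos: [0.5666, -0.135, 0.0612]
tool_rot: [179.9, 0.2, 85.0]
wrist_force: [-1.7, -5.0, 6.7]
gripper_width: 0.0001
gripper_force: 4.0
```

carry_out([
  [-1, 1, 0, 0, 0],
  [-1, 2, 0, 0, 0],
  [-1, 2, 0, 0, 0],
])

```text
t: 12.7
eef_pos: [0.5667, -0.134, 0.0613]
tool_rot: [179.9, 0.3, 85.1]
wrist_force: [-2.6, -10.6, 6.0]
gripper_width: 0.0001
gripper_force: 5.8
```

carry_out([
  [-1, 1, 0, 0, 0],
  [-1, 2, 0, 0, 0],
  [-1, 2, 0, 0, 0],
])

```text
t: 13.0
eef_pos: [0.5668, -0.1329, 0.0613]
tool_rot: [179.9, 0.3, 85.1]
wrist_force: [-3.2, -13.1, 4.8]
gripper_width: 0.0003
gripper_force: 7.2
```

carry_out([
  [-1, 1, 0, 1, 0],
  [-1, 1, 0, 1, 0],
])

```text
t: 13.2
eef_pos: [0.5671, -0.1312, 0.0609]
tool_rot: [179.9, 0.3, 85.1]
wrist_force: [-4.4, -9.0, 11.9]
gripper_width: 0.0003
gripper_force: 8.3
```

carry_out([
  [-1, 1, 0, 0, 0],
  [-1, 2, 0, 0, 0],
  [-1, 2, 0, 0, 0],
])

```text
t: 13.5
eef_pos: [0.5674, -0.1281, 0.0609]
tool_rot: [179.9, 0.2, 85.0]
wrist_force: [-2.8, -6.1, 12.8]
gripper_width: 0.0005
gripper_force: 6.7
```

carry_out([
  [-1, 1, 0, 0, 0],
  [-1, 2, 0, 0, 0],
  [-1, 3, 0, 0, 0],
  [-1, 3, 0, 0, 0],
])

```text
t: 13.9
eef_pos: [0.5676, -0.1248, 0.0609]
tool_rot: [179.9, 0.2, 85.0]
wrist_force: [-3.0, -4.9, 12.2]
gripper_width: 0.0003
gripper_force: 6.6
```

carry_out([
  [-1, 1, 0, -1, 0],
  [-1, 3, 0, -2, 0],
  [-1, 6, 0, -3, 0],
  [-1, 9, 0, -3, 0],
  [-1, 12, 0, -3, 0],
])

```text
t: 14.4
eef_pos: [0.5681, -0.1131, 0.0621]
tool_rot: [180.0, 0.2, 85.0]
wrist_force: [0.8, -7.9, -2.7]
gripper_width: 0.0004
gripper_force: 4.0
```

carry_out([
  [-1, 3, 0, 0, 0],
  [-1, 6, 0, 0, 0],
  [-1, 9, 0, 0, 0],
  [-1, 12, 0, 0, 0],
  [-1, 14, 0, 0, 0],
])

```text
t: 14.9
eef_pos: [0.5695, -0.0989, 0.0621]
tool_rot: [180.0, 0.2, 85.0]
wrist_force: [1.4, -6.5, -2.7]
gripper_width: 0.0005
gripper_force: 3.4
```

```bash
python3 - <<'E'
from h import *
print(arm.observe()["eef_pos"])
c=arm.camera("side"); save(c,"sl",(260,140,380,240),5)
E
```

```text
[ 0.56950182 -0.0989452   0.0621392 ]
```

View pics/sl.png

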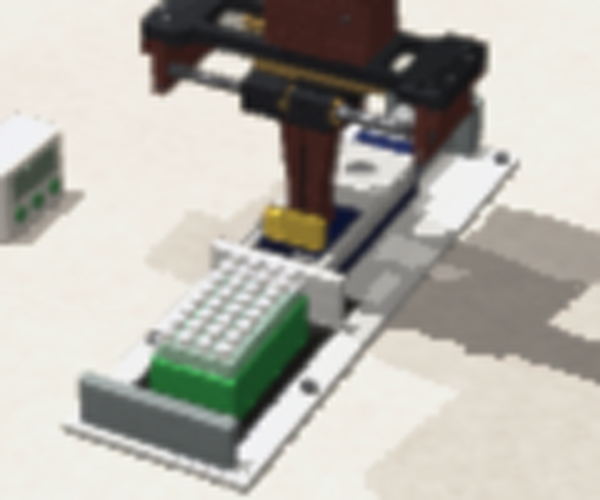

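The sleeve slides: ledge now at (295,230), jaw just short of the box. Continuing more slowly to feel for the hole.

carry_out([
  [-1, 2, 0, 0, 0],
  [-1, 4, 0, 0, 0],
  [-1, 6, 0, 0, 0],
  [-1, 8, 0, 0, 0],
  [-1, 10, 0, 0, 0],
])

```text
t: 15.45
eef_pos: [0.5704, -0.089, 0.0622]
tool_rot: [180.0, 0.1, 85.0]
wrist_force: [0.9, -8.2, -3.9]
gripper_width: 0.0006
gripper_force: 3.7
```

carry_out([
  [-1, 1.5, 0, 0, 0],
  [-1, 3, 0, 0, 0],
  [-1, 4.5, 0, 0, 0],
  [-1, 6, 0, 0, 0],
])

```text
t: 15.85
eef_pos: [0.571, -0.0832, 0.0622]
tool_rot: [179.9, 0.2, 85.0]
wrist_force: [0.5, -7.7, -2.9]
gripper_width: 0.0004
gripper_force: 4.0
```

carry_out([
  [-1, 1, 0, 0, 0],
  [-1, 2, 0, 0, 0],
  [-1, 3, 0, 0, 0],
  [-1, 4, 0, 0, 0],
])

```text
t: 16.25
eef_pos: [0.5713, -0.0789, 0.0622]
tool_rot: [179.9, 0.1, 85.0]
wrist_force: [1.8, -5.4, -3.9]
gripper_width: 0.0004
gripper_force: 3.0
```

carry_out([
  [-1, 1, 0, 0, 0],
  [-1, 2, 0, 0, 0],
  [-1, 3, 0, 0, 0],
  [-1, 4, 0, 0, 0],
])

```text
t: 16.65
eef_pos: [0.5714, -0.0737, 0.0623]
tool_rot: [180.0, 0.0, 85.0]
wrist_force: [0.6, -2.2, -0.3]
gripper_width: 0.0006
gripper_force: 0.6
```

carry_out([
  [-1, 1, 0, 0, 0],
  [-1, 2, 0, 0, 0],
  [-1, 3, 0, 0, 0],
])

```text
t: 16.95
eef_pos: [0.5709, -0.0705, 0.0624]
tool_rot: [-179.9, 0.0, 85.0]
wrist_force: [-0.3, -3.9, -3.2]
gripper_width: 0.0006
gripper_force: 2.2
```

carry_out([
  [-1, 1, 0, 0, 0],
  [-1, 2, 0, 0, 0],
])

```text
t: 17.15
eef_pos: [0.5711, -0.0683, 0.0624]
tool_rot: [-179.9, 0.0, 85.0]
wrist_force: [-1.0, -4.4, -3.5]
gripper_width: 0.0002
gripper_force: 2.1
```

carry_out([
  [-1, 1, 0, 0, 0],
  [-1, 1, 0, 0, 0],
])

```text
t: 17.35
eef_pos: [0.5712, -0.0675, 0.0624]
tool_rot: [-179.9, 0.0, 85.0]
wrist_force: [-0.6, -5.6, -3.8]
gripper_width: 0.0008
gripper_force: 2.8
```

carry_out([
  [-1, 1, 0, 0, 0],
  [-1, 1, 0, 0, 0],
])

```text
t: 17.55
eef_pos: [0.5713, -0.0673, 0.0624]
tool_rot: [-179.9, 0.1, 85.0]
wrist_force: [-1.0, -8.6, -4.7]
gripper_width: 0.0002
gripper_force: 4.4
```

```bash
python3 - <<'E'
from h import *
s=arm.observe();print(s["eef_pos"],s["wrist_force"])
c=arm.camera("side");t=arm.camera("top")
A=cv2.resize(c["image"][150:220,280:370],None,fx=4,fy=4,interpolation=cv2.INTER_CUBIC)
B=cv2.resize(t["image"][165:215,305:435],None,fx=3,fy=3,interpolation=cv2.INTER_CUBIC)
im=np.zeros((280,750,3),np.uint8);im[:280,:360]=A;im[:150,360:]=B;cv2.imwrite("pics/e.png",im[:,:,::-1])
E
```

```text
[ 0.57126186 -0.06726754  0.06244687] [-0.98869309 -8.59774719 -4.65128387]
```

View pics/e.png

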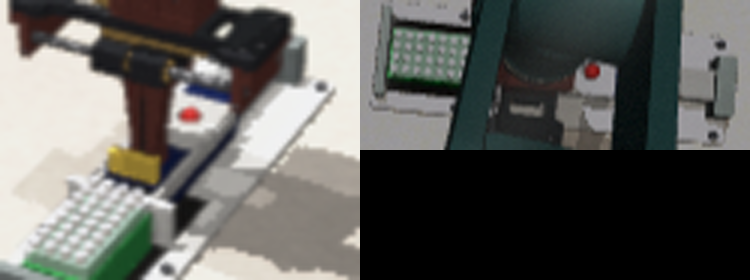

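The red button has popped up in the next hole (side half (190,115), top half (592,71)) and the sleeve stopped, with the box between the jaws. Backing off and rising.

carry_out([
  [-1, -2, 0, -1, 0],
  [-1, -5, 0, -2, 0],
  [-1, -5, 0, -20, 0],
  [-1, -5, 0, -60, 0],
  [-1, -5, 0, -100, 0],
])

```text
t: 18.15
eef_pos: [0.5708, -0.0705, 0.1634]
tool_rot: [-179.9, -0.1, 85.0]
wrist_force: [0.7, -0.4, -0.1]
gripper_width: 0.0002
gripper_force: 0.0
```

carry_out([
  [-1, -40, 0, -20, 0],
  [-1, -80, 0, -40, 0],
  [-1, -120, 0, -40, 0],
  [-1, -120, 0, -40, 0],
  [-1, -120, 0, -40, 0],
])

```text
t: 18.65
eef_pos: [0.5608, -0.1909, 0.2028]
tool_rot: [180.0, -0.1, 84.9]
wrist_force: [0.4, -0.2, 0.0]
gripper_width: 0.0002
gripper_force: 0.0
```

```bash
python3 - <<'E'
from h import *
c=arm.camera("side"); save(c,"fin",(260,140,380,240),5)
E
```

```text
(no output)
```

View pics/fin.png

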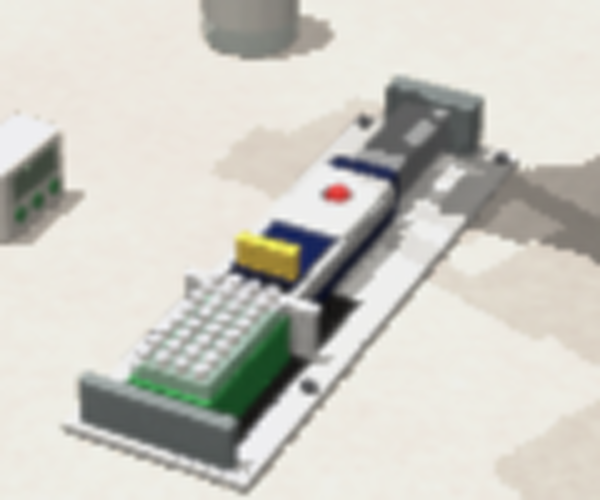

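The final view shows the button up in its hole at (338,193) and the box flat and straight between the jaws at (220,340), with nothing touching it.

```bash
python3 -c "
from bench import arm
print(arm.hand_in())"
```

```text
the job is handed in; nothing more can be done
None
```

The green box is flat in the bay between the jaws, the sleeve is stopped with the red button up in the next hole, and the job is handed in at about 19 s; the hand-in gave no verdict, and the wrist force read at most about 15 N while on the cradle.

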